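# Find the concealed catch and open the battery bay

### The arm

A 6-joint arm with a two-finger parallel gripper is mounted at the origin on the work surface; the furniture and walls round the work are solid. World frame = base frame: x ahead of the robot, y to its left, z up, the work surface at z = 0. Lengths are in m, angles in rad, forces in N, time in s.
With the tool pointing down it reaches from about 0.35 to 0.875 m from the base axis. Payload 4.2 kg.
Tool frame: the origin (TCP) lies midway between the tips of the shut fingers; the grasp point (between the pads) lies 19 mm behind it; z points along the fingers, y is the line along which they close (so a half turn about z gives the same grasp; the last joint's range is limited). The gripper opens to 85 mm and grips with 20 to 120 N. Pads are 22 mm wide; open, the fingers measure 114 mm over their backs; the gripper's body (76 mm by 85 mm) begins 54 mm behind the grasp point. The pads swing forward as they close: fully open they stand 13 mm farther back than shut.
Start: joints at [1.401, 0.385, 0.008, 0, -1.194, -0.259], TCP at [0.26, 0.568, 0.231] pointing down, gripper open.
Joint ranges: [-3.14, 3.14], [-1.21, 2.06], [-1.07, 1.41], [-3.16, 2.05], [-2.99, -0.16], [-3.1, 3.1]. Speed limits (rad/s): [2.79, 2.79, 3.14, 3.14, 3.14, 3.14].

### API

Orientations are given as a unit quaternion [x, y, z, w].
In Python, from station import robot gives the robot as it stands.
- The arm moves only by the tool drive_tool, never from a script. Its argument "steps" is one flat list of numbers, 6 for each row, row after row: the shift along the tool's x, y, z in mm, then the turn, a rotation vector about the tool's x, y, z in rad. A call has 1 to 10 rows; each row shifts and turns the commanded pose from where the row before left it, along the tool's axes as they then stand; what a row does not reach is not made up. A row lasts 1/10 s, in which the tool goes at most 50 mm and 8.59 degrees, less where a joint would pass 70% of its speed; a pose out of reach is approached as far as the arm can. A call with a gripper value outside its range is refused whole. "hand" is the closure in counts, from 0 (fully open) to 255 (shut), set as the call begins (left out, the last holds). The fingers move at their own pace and stop on an object; "squeeze" is the grip in N (left out, the last holds). Time passes only in rows, so rows that do not move let the fingers close. It gives the time, the measured TCP pose, the force, the opening and the grip force at its end, in the units of the state.
- robot.state(): the state, without advancing time (a new reading comes with each control period).
- robot.get_image(name): name is "scene" or "top" or "wrist"; returns a dict with "color" (420x560x3 uint8, red, green, blue), "range_z" (420x560 float32, m along the optical axis (not along the pixel's ray), 0 where there is no reading), "fov_y" (degrees; the focal length in pixels is half the picture's height over the tangent of half this angle, whatever the lens; pixels are square), "cx", "cy" (the principal point, pixels), "R" (3x3) and "t" (3): a world point X has camera coordinates R X + t; the wrist camera has in their place "mount" (4x4, takes a point from camera to tool coordinates, whose origin is the TCP and whose axes are the flange's). Camera axes: x right, y down, z forward; pixel columns grow to the right and rows downward; lengths in m; the calibration is good to about 2 mm. A picture is of the moment at which its call begins: read the wrist's pose just before it.
- robot.job_done(): hands the job in; it is judged then, once.
The state is a dict: "t": time; "q": joint angles; "dq": joint speeds; "tau": joint torques, N m; "position": TCP position; "tcp_rot": TCP orientation; "contact_force": force on the tool from outside, world axes, zero at the start; "moment": the same for the moment, N m; "opening": finger opening in m; "grip_force": force on a finger pad.
Only numpy, scipy, OpenCV 4.12 (cv2) and the standard library are available. Lean on these libraries where they do the work, as an engineer would, in place of code of your own. Each camera call takes 0.05 s, during which the arm holds its last target. There are 200 camera calls.

### The job

The battery bay of the white case is held shut by a concealed catch: one of the four flush square pads on the case's top gives way when pressed, and the other three are rigid dummies. Feel across the pads with the fingertips until you find the one that gives, press it right in so that the bay cover springs ajar, then push the cover back with the outside of the fingers until it stands upright or leans beyond, and leave it open. Do not grip or force the cover, and leave the loose things around the case where they stand.

Things in the scene. Friction and masses are not known exactly. Their poses are not given: they have to be found in the camera images.
- case: white flat-topped battery case fixed to the bench, 150 mm (its x) by 256 mm (its y) by 46 mm high; origin at the centre of its underside, z up; its x axis points away from the robot, turned by up to 0.25 rad, its y axis to the left. The right part of its top holds four square pads in a two by two block, the left part the bay cover. Four-millimetre ribs level with the top of the case separate the pads.
- pad_1 (a point): centre of the top face of the near right square pad, 52 x 52 mm, which lies 2 mm below the top of the case. All four pads look the same. One of them, a different one from start to start, is the catch; the other three are rigid dummies.
- pad_2 (a point): centre of the top face of the near left square pad, 52 x 52 mm, which lies 2 mm below the top of the case. All four pads look the same. One of them, a different one from start to start, is the catch; the other three are rigid dummies.
- pad_3 (a point): centre of the top face of the far right square pad, 52 x 52 mm, which lies 2 mm below the top of the case. All four pads look the same. One of them, a different one from start to start, is the catch; the other three are rigid dummies.
- pad_4 (a point): centre of the top face of the far left square pad, 52 x 52 mm, which lies 2 mm below the top of the case. All four pads look the same. One of them, a different one from start to start, is the catch; the other three are rigid dummies.
- catch (a joint): how far the one live pad is pressed in, in m: 0 untouched, 0.006 right in. It is sprung: 1.5 N begins to move it, 5 N takes it right in, and it comes back when let go. At about 0.003 it lets the cover go. The dummies do not move.
- cover (a joint): opening angle of the bay cover in rad: 0 shut and level with the top of the case, 1.57 upright, 1.9 fully back at its stop. Latched at 0 until the catch is pressed; then its hinge spring raises it to about 1.1 within about a second, and it does not latch again by itself. From there a light push (under 1 N at the free edge) swings it on, and hinge friction keeps it where it is left near upright (let go at the stop it settles back to about 1.65).
- cover_edge (a point): middle of the free edge of the bay cover (moves with it). The cover is a plate 94 mm wide along the case's y, 5 mm thick, and reaches 65 mm from its hinge line; it opens upward and away from the robot. With the cover ajar the free edge is about 57 mm above the top of the case, and is pushed from the robot's side, against the edge or underside. A small latch foot stands 7 mm off the underside at the middle of the free edge.
- hinge (a point): middle of the cover's hinge line, which runs along the case's y at the level of the case's top, 65 mm behind the shut free edge
- cell_box: bystander, loose: small upright carton, 46 x 78 x 82 mm; origin at the centre of its underside. Not to be moved.
- specimen_jar: bystander, loose: small squat jar with a white cap, 48 mm across, 57 mm tall; origin at the centre of its underside. Not to be moved.
- cooling_coil: bystander, loose: upright coil of white tube, 52 x 54 x 46 mm; origin at the centre of its underside. Not to be moved.
- beaker_100: bystander, loose: clear glass beaker, 56 mm across, 70 mm tall; origin at the centre of its underside. Not to be moved.
- tape_red: bystander, loose: roll of tape lying flat, 90 mm across, 19 mm thick; origin at the centre of its underside. Not to be moved.
- tee_1: bystander, loose: small white tube tee, 29 x 44 x 14 mm; origin at the centre of its underside. Not to be moved.
- tee_2: bystander, loose: small tan tube tee, 29 x 44 x 14 mm; origin at the centre of its underside. Not to be moved.

How it is judged:
By the outcome, as a careful person would: the job done as asked, in the order asked, and still so for the second after the job is handed in, with the robot touching nothing.
It also fails if it takes over 54 s, if anything falls off the work surface, if the arm or the gripper's body presses on something with over 40 N, if the wrist force passes 120 N, or if a joint passes its speed limit or range.

## Working session

There is one attempt and no reset: what is moved stays moved. The work goes in short steps, Python scripts to look and compute and a tool call to move; the robot and the scene stay as the last step left them, time stands still between calls to the robot, and variables do not carry over. Pictures are saved under pics/ and viewed, at most 10 in all, crops included, and the job is handed in when it is done.

Besides the shell and the picture viewer there is one more tool, called after "Request:" by a JSON object that holds its "api" and its "payload". drive_tool: Moves the arm, as the interface text tells. Its arguments: {"type":"object","properties":{"steps":{"type":"array"},"hand":{"type":"number"},"squeeze":{"type":"number"}},"required":["steps"]}

```bash
mkdir -p pics
cat > h.py <<'E'
import numpy as np, cv2
from station import robot
def cloud(im):
    h,w=im["range_z"].shape; f=h/2/np.tan(np.radians(im["fov_y"])/2)
    u,v=np.meshgrid(np.arange(w),np.arange(h)); z=im["range_z"]
    P=np.stack([(u-im["cx"])/f*z,(v-im["cy"])/f*z,z],-1)
    return (P-im["t"])@im["R"]   # R^T (P-t)
E
python3 - <<'E'
from h import *
s=robot.state(); print({k:np.round(v,3) if not isinstance(v,str) else v for k,v in s.items()})
for n in("scene","top"):
    im=robot.get_image(n); cv2.imwrite(f"pics/{n}0.png",im["color"][...,::-1]); np.save(n+"0.npy",cloud(im))
    print(n,im["fov_y"],im["cx"],im["cy"],-im["R"].T@im["t"],(im["range_z"]>0).mean())
E
```

```text
{'t': np.float64(0.0), 'q': array([ 1.401e+00,  3.860e-01,  7.000e-03, -1.000e-03, -1.194e+00,
       -2.590e-01]), 'dq': array([ 0.001, -0.   , -0.002,  0.   , -0.001,  0.   ]), 'tau': array([-1.0000e-03, -3.9229e+01,  1.8840e+01,  4.1860e+00, -5.0000e-03,
       -0.0000e+00]), 'position': array([0.26 , 0.568, 0.23 ]), 'tcp_rot': array([ 0.977, -0.213, -0.   ,  0.001]), 'contact_force': array([0.634, 0.514, 0.386]), 'moment': array([ 0.033, -0.025,  0.032]), 'grip_force': np.float64(0.0), 'opening': np.float64(0.085)}
scene 46.338747952597046 278.02510248901774 201.1690670085724 [0.17685794 0.5322605  0.8664331 ] 0.9961437074829932
top 46.71666266982787 275.9490578279345 210.35143723662142 [ 0.38571556 -0.06701306  1.03676115] 0.9961309523809524
```

View pics/top0.png

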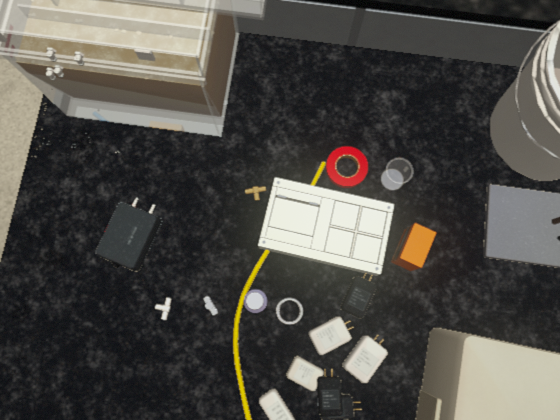

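View pics/scene0.png

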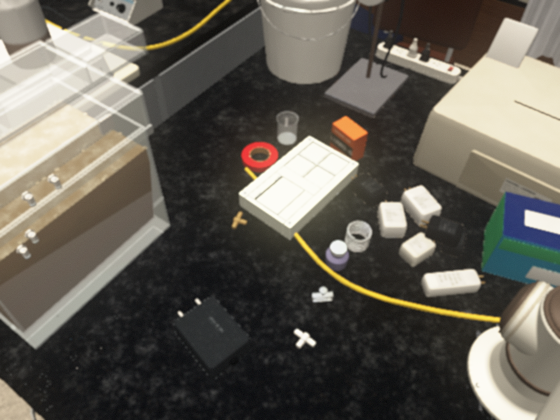

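The top view shows the white case at about (328,225): its pads span (326–390, 200–262), and the cover is at the left (270–320, 195–245). The orange carton is to the right at (416,246), tape and beaker are behind, and the jar and coil stand in front.

Run:
```python
from h import *
C=cv2.imread("pics/top0.png"); P=np.load("top0.npy")
m=((P[...,2]>.036)&(P[...,2]<.056)&(C.min(2)>120)).astype(np.uint8)
m[:, :240]=0; m[:165]=0; m[285:]=0; m[:,400:]=0
m=cv2.morphologyEx(m,cv2.MORPH_OPEN,np.ones((3,3)))
q=P[m>0]; print(len(q),np.median(q[:,2]))
r=cv2.minAreaRect((q[:,:2]*1000).astype(np.float32)); print(r, cv2.boxPoints(r))
# pads / cover in case frame
b=cv2.boxPoints(r); c=np.array(r[0])/1000
e=[b[(i+1)%4]-b[i] for i in range(4)]; L=max(e,key=np.linalg.norm); 
y=L/np.linalg.norm(L); y=y*np.sign(y[1]); x=np.array([y[1],-y[0]]); print("yaw",np.arctan2(x[1],x[0]))
# rectified view: 2px/mm
h,w=C.shape[:2]
im=robot.get_image("top"); f=210/np.tan(np.radians(im["fov_y"])/2)
W,H=600,400
v,u=np.mgrid[0:H,0:W]; X=(c+((200-v)/2000.)[...,None]*x+((300-u)/2000.)[...,None]*y)
X=np.concatenate([X,np.full((H,W,1),.046)],-1)@im["R"].T+im["t"]
I=cv2.remap(C,(X[...,0]/X[...,2]*f+im["cx"]).astype(np.float32),(X[...,1]/X[...,2]*f+im["cy"]).astype(np.float32),cv2.INTER_CUBIC)
for k in range(100,600,100): cv2.line(I,(k,0),(k,6),(0,0,255),1)
cv2.imwrite("pics/rect.png",I)
# objects around: heights
D=P[...,2]; 
for n,(a,b2,c2,d) in dict(box=(215,275,395,440),beak=(150,195,378,420),tape=(140,192,320,372),jar=(285,318,240,270),coil=(294,328,272,308)).items():
    p=P[a:b2,c2:d].reshape(-1,3); p=p[(p[:,2]>.012)]; print(n,len(p),np.percentile(p,[2,50,98],axis=0).round(3).tolist())
```

```text
8719 0.04525269760210815
((605.8612060546875, -142.90872192382812), (256.24505615234375, 211.94259643554688), 84.6576919555664) [[ 488.42126   -260.60815  ]
 [ 699.44324   -280.34125  ]
 [ 723.30115    -25.20929  ]
 [ 512.2792      -5.4761963]]
yaw -0.09324089
box 1266 [[0.51, -0.347, 0.019], [0.549, -0.315, 0.081], [0.592, -0.289, 0.086]]
beak 556 [[0.677, -0.299, 0.014], [0.707, -0.275, 0.047], [0.73, -0.247, 0.073]]
tape 998 [[0.648, -0.211, 0.014], [0.711, -0.168, 0.018], [0.756, -0.126, 0.047]]
jar 444 [[0.38, -0.039, 0.027], [0.401, -0.017, 0.053], [0.423, 0.007, 0.059]]
coil 210 [[0.366, -0.112, 0.024], [0.39, -0.087, 0.042], [0.416, -0.062, 0.048]]
```

View pics/rect.png

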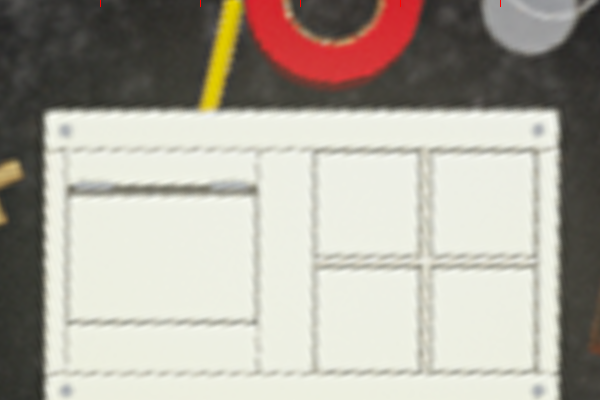

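Corrected case centre is about (0.575, -0.141) with yaw -0.093. Pads in world mm: P1 (539,-228), P2 (544,-172), P3 (595,-233), P4 (600,-177). I'll start moving towards P2 with the fingers shut.

Request:
{"api": "drive_tool", "payload": {"steps": [33, 33, 0, 0, 0, 0, 33, 33, 0, 0, 0, 0, 33, 33, 0, 0, 0, 0, 33, 33, 0, 0, 0, 0, 33, 33, 0, 0, 0, 0, 33, 33, 0, 0, 0, 0, 33, 33, 0, 0, 0, 0, 33, 33, 0, 0, 0, 0, 33, 33, 0, 0, 0, 0, 33, 33, 0, 0, 0, 0], "hand": 255, "squeeze": 20}}

```text
t: 1.15
position: [0.4228, 0.1292, 0.2314]
tcp_rot: [0.977, -0.213, 0.0, -0.0]
contact_force: [1.2, 0.3, 0.7]
opening: 0.0001
grip_force: 0.0
```

Request:
{"api": "drive_tool", "payload": {"steps": [33.6, 32, 0, 0, 0, 0, 33.6, 32, 0, 0, 0, 0, 33.6, 32, 0, 0, 0, 0, 33.6, 32, 0, 0, 0, 0, 33.6, 32, 0, 0, 0, 0, 33.6, 32, 0, 0, 0, 0, 33.6, 32, 0, 0, 0, 0, 0, 0, 40, 0, 0, -0.112, 0, 0, 40, 0, 0, -0.112, 0, 0, 40, 0, 0, -0.112]}}

```text
t: 2.15
position: [0.5433, -0.1711, 0.1098]
tcp_rot: [0.999, -0.045, 0.0, -0.0]
contact_force: [-0.1, -0.4, -0.5]
opening: -0.0003
grip_force: 0.0
```

Request:
{"api": "drive_tool", "payload": {"steps": [0, 0, 20, 0, 0, 0, 0, 0, 20, 0, 0, 0, 0, 0, 10, 0, 0, 0, 0, 0, 0, 0, 0, 0]}}

```text
t: 2.55
position: [0.5425, -0.1703, 0.0598]
tcp_rot: [0.999, -0.046, -0.002, -0.0]
contact_force: [0.1, -0.4, 0.1]
opening: 0.0002
grip_force: 0.0
```

Run:
```python
from h import *
s=robot.state(); print(s["position"],s["tcp_rot"],s["contact_force"],s["t"])
im=robot.get_image("top"); cv2.imwrite("pics/t1.png",cv2.resize(im["color"][130:300,230:450,::-1],None,fx=3,fy=3,interpolation=2))
```

```text
[ 0.54250209 -0.17033984  0.05981901] [ 9.98919002e-01 -4.64515670e-02 -1.75416413e-03 -3.89616504e-05] [ 0.06174979 -0.415166    0.08653875] 2.55
```

View pics/t1.png

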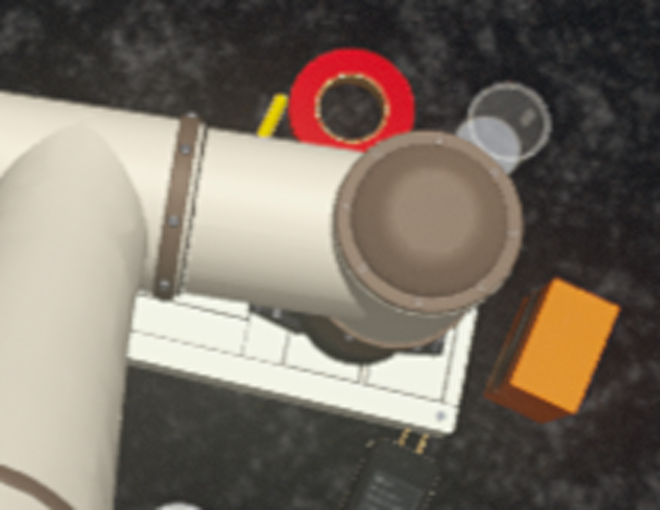

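The tool is over the near-left pad, and the forearm runs high above the left of the case. Next I'll probe down gently.

Request:
{"api": "drive_tool", "payload": {"steps": [0, 0, 8, 0, 0, 0, 0, 0, 4, 0, 0, 0, 0, 0, 1, 0, 0, 0, 0, 0, 1, 0, 0, 0, 0, 0, 0, 0, 0, 0]}}

```text
t: 3.1
position: [0.5436, -0.1704, 0.0475]
tcp_rot: [0.999, -0.046, 0.0, 0.0]
contact_force: [-0.9, 0.9, -0.5]
opening: -0.0001
grip_force: 0.0
```

Request:
{"api": "drive_tool", "payload": {"steps": [0, 0, 1, 0, 0, 0, 0, 0, 0, 0, 0, 0]}}

```text
t: 3.3
position: [0.5435, -0.1704, 0.0463]
tcp_rot: [0.999, -0.046, 0.0, -0.0]
contact_force: [0.7, 0.1, -0.1]
opening: -0.0004
grip_force: 0.0
```

Request:
{"api": "drive_tool", "payload": {"steps": [0, 0, 1, 0, 0, 0, 0, 0, 0, 0, 0, 0]}}

```text
t: 3.5
position: [0.5435, -0.1704, 0.0452]
tcp_rot: [0.999, -0.046, -0.0, -0.0]
contact_force: [-0.4, -0.9, 0.3]
opening: 0.0002
grip_force: 0.0
```

Request:
{"api": "drive_tool", "payload": {"steps": [0, 0, 1, 0, 0, 0, 0, 0, 0, 0, 0, 0]}}

```text
t: 3.7
position: [0.5435, -0.1704, 0.0442]
tcp_rot: [0.999, -0.046, -0.0, 0.0]
contact_force: [-0.1, 0.4, -0.2]
opening: 0.0006
grip_force: 0.0
```

Request:
{"api": "drive_tool", "payload": {"steps": [0, 0, 1, 0, 0, 0, 0, 0, 0, 0, 0, 0]}}

```text
t: 3.9
position: [0.5436, -0.1705, 0.0441]
tcp_rot: [0.999, -0.046, 0.0, 0.0]
contact_force: [-1.7, 0.8, 4.3]
opening: 0.0
grip_force: 2.4
```

Request:
{"api": "drive_tool", "payload": {"steps": [0, 0, 1, 0, 0, 0, 0, 0, 0, 0, 0, 0]}}

```text
t: 4.1
position: [0.5436, -0.1704, 0.0441]
tcp_rot: [0.999, -0.046, 0.0, 0.0]
contact_force: [-2.8, 1.9, 10.2]
opening: 0.0
grip_force: 5.2
```

Pad 2 is rigid. I'll lift, shift 56 mm to the far-left pad 4, and probe there.

Request:
{"api": "drive_tool", "payload": {"steps": [0, 0, -10, 0, 0, 0, 28, 0, 0, 0, 0, 0, 28, 0, 0, 0, 0, 0, 0, 0, 0, 0, 0, 0, 0, 0, 6, 0, 0, 0, 0, 0, 2, 0, 0, 0, 0, 0, 1, 0, 0, 0, 0, 0, 0, 0, 0, 0]}}

```text
t: 4.9
position: [0.5983, -0.1755, 0.0433]
tcp_rot: [0.999, -0.046, -0.001, -0.0]
contact_force: [0.5, 0.5, 0.5]
opening: -0.0001
grip_force: 0.6
```

Request:
{"api": "drive_tool", "payload": {"steps": [0, 0, 1, 0, 0, 0, 0, 0, 0, 0, 0, 0]}}

```text
t: 5.1
position: [0.5985, -0.1756, 0.0424]
tcp_rot: [0.999, -0.046, -0.001, -0.0]
contact_force: [-2.1, 0.6, 2.5]
opening: -0.0003
grip_force: 1.3
```

Request:
{"api": "drive_tool", "payload": {"steps": [0, 0, 1, 0, 0, 0, 0, 0, 0, 0, 0, 0]}}

```text
t: 5.3
position: [0.599, -0.1757, 0.0413]
tcp_rot: [0.999, -0.046, -0.0, 0.0]
contact_force: [-1.4, -0.1, 3.7]
opening: 0.0001
grip_force: 1.4
```

Pad 4 gives, so I'll press it right in.

Request:
{"api": "drive_tool", "payload": {"steps": [0, 0, 2, 0, 0, 0, 0, 0, 2, 0, 0, 0, 0, 0, 1, 0, 0, 0, 0, 0, 0, 0, 0, 0, 0, 0, 0, 0, 0, 0]}}

```text
t: 5.8
position: [0.5993, -0.1758, 0.038]
tcp_rot: [0.999, -0.046, 0.0, 0.0]
contact_force: [-4.7, 1.9, 11.5]
opening: -0.0
grip_force: 5.9
```

Request:
{"api": "drive_tool", "payload": {"steps": [0, 0, -10, 0, 0, 0, 0, 0, -40, 0, 0, 0, 0, 0, -45, 0, 0, 0, -29, -35, -5, 0, 0, 0, -29, -35, 0, 0, 0, 0, 0, -11, 0, 0, 0, 0, 0, 0, 0, 0, 0, 0]}}

```text
t: 6.5
position: [0.5496, -0.0882, 0.1368]
tcp_rot: [0.999, -0.045, 0.001, -0.0]
contact_force: [0.2, 0.1, -0.3]
opening: 0.0001
grip_force: 0.0
```

Run:
```python
from h import *
s=robot.state(); print(s["position"],s["contact_force"],s["t"])
im=robot.get_image("scene"); cv2.imwrite("pics/s1.png",cv2.resize(im["color"][90:290,200:420,::-1],None,fx=3,fy=3,interpolation=2))
```

```text
[ 0.54963464 -0.08818721  0.13684393] [ 0.15266383  0.10278996 -0.29922712] 6.5
```

View pics/s1.png

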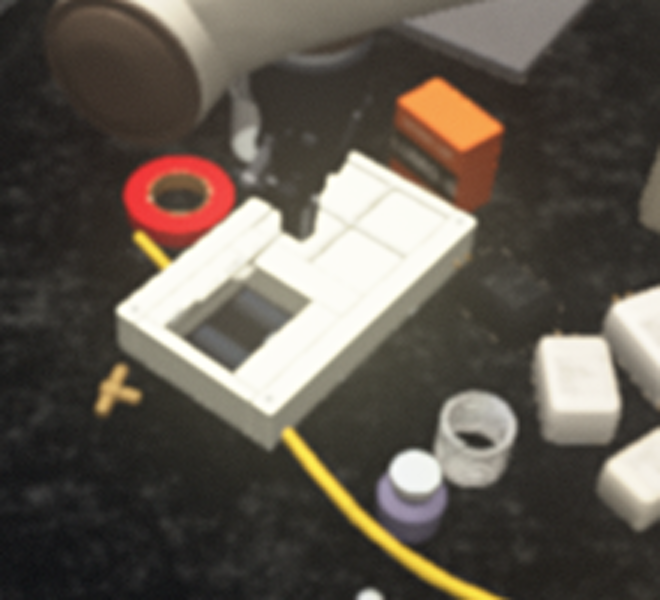

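The bay is open and the cover is ajar. I'll lower in front of it, off to the side of the latch foot, and push gently.

Request:
{"api": "drive_tool", "payload": {"steps": [0, 6, 25, 0, 0, 0, 0, 0, 27, 0, 0, 0, 15, 0, 0, 0, 0, 0, 10, 0, 0, 0, 0, 0, 4, 0, 0, 0, 0, 0, 4, 0, 0, 0, 0, 0, 4, 0, 0, 0, 0, 0, 4, 0, 0, 0, 0, 0]}}

```text
t: 7.35
position: [0.5896, -0.0994, 0.0847]
tcp_rot: [0.999, -0.046, 0.0, -0.0]
contact_force: [-0.1, 0.5, 0.9]
opening: 0.0
grip_force: 0.2
```

Request:
{"api": "drive_tool", "payload": {"steps": [3, 0, 0, 0, 0, 0, 3, 0, 0, 0, 0, 0, 3, 0, 0, 0, 0, 0, 3, 0, 0, 0, 0, 0, 3, 0, 0, 0, 0, 0]}}

```text
t: 7.85
position: [0.6043, -0.1008, 0.0844]
tcp_rot: [0.999, -0.046, -0.0, 0.0]
contact_force: [-0.2, -0.2, 0.3]
opening: -0.0003
grip_force: 0.4
```

Request:
{"api": "drive_tool", "payload": {"steps": [3, 0, 0, 0, 0, 0, 3, 0, 0, 0, 0, 0, 0, 0, 0, 0, 0, 0]}}

```text
t: 8.15
position: [0.6105, -0.1013, 0.0841]
tcp_rot: [0.999, -0.046, 0.0, 0.0]
contact_force: [0.2, 0.1, -0.6]
opening: 0.0002
grip_force: 0.1
```

Run:
```python
from h import *
s=robot.state(); print(s["position"],s["contact_force"],s["t"])
im=robot.get_image("scene"); cv2.imwrite("pics/s2.png",cv2.resize(im["color"][90:290,200:420,::-1],None,fx=3,fy=3,interpolation=2))
```

```text
[ 0.61052833 -0.10134212  0.08407331] [ 0.15005989  0.13895201 -0.61044614] 8.15
```

View pics/s2.png

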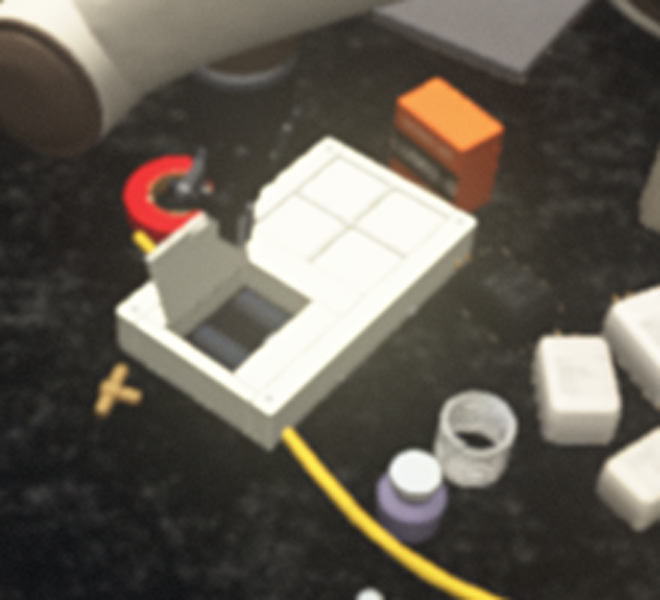

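The cover stands up at about (205,260), with the fingers by its right edge (243,225). I'll measure its angle from depth.

```bash
cat >> h.py <<'E'
def cover():
    im=robot.get_image("scene"); P=cloud(im); a=-.0932
    R=np.array([[np.cos(a),np.sin(a)],[-np.sin(a),np.cos(a)]])
    q=P.copy(); q[...,:2]=(P[...,:2]-[.5754,-.1408])@R.T; q*=1000
    m=(q[...,0]>-10)&(q[...,0]<75)&(q[...,1]>20)&(q[...,1]<122)&(q[...,2]>52)&(q[...,2]<125)&(im["color"].min(2)>95)
    p=q[m]
    for z in range(52,125,6):
        k=p[(p[:,2]>=z)&(p[:,2]<z+6)]
        if len(k)>5: print(z+3,len(k),"x'",np.percentile(k[:,0],[5,50,95]).round(1),"y'",np.percentile(k[:,1],[3,97]).round(1))
    A=np.polyfit(p[:,2],p[:,0],1); print("angle",np.pi/2+np.arctan(A[0]))
    s=robot.state(); print("tcp'",(R@(s["position"][:2]-[.5754,-.1408])*1000).round(1),s["position"][2],s["contact_force"].round(1),s["t"])
    return im
E
python3 -c "
from h import *
cover()"
```

```text
55 76 x' [28.5 30.9 33.4] y' [ 28.1 116.7]
61 76 x' [29.9 32.3 34.6] y' [ 29.3 116.2]
67 74 x' [31.7 34.3 36.8] y' [ 40.2 117. ]
73 64 x' [34.  36.3 38.6] y' [ 44.3 116.9]
79 60 x' [35.7 37.9 40.4] y' [ 49.1 117.6]
85 63 x' [36.9 39.8 42.8] y' [ 50.9 116.1]
91 70 x' [18.1 40.9 44.2] y' [ 38.3 116.9]
97 59 x' [17.8 42.6 46.1] y' [ 40.8 116.5]
103 57 x' [18.3 43.8 47.1] y' [ 35.5 117.1]
109 88 x' [18.5 46.1 50.3] y' [ 38.6 115.4]
115 7 x' [17.9 18.8 33.1] y' [31.8 63.1]
121 8 x' [17.3 18.4 21.4] y' [30.6 47.4]
angle 1.7166584930488542
tcp' [31.2 42.6] 0.08424691482960703 [-0.1  0.3  1.2] 8.25
```

The cover is at about 1.84 rad, nearly at its stop. I'll back away and up, then verify.

Request:
{"api": "drive_tool", "payload": {"steps": [-4, 0, 0, 0, 0, 0, -6, 0, 0, 0, 0, 0, -25, 0, 0, 0, 0, 0, -25, 0, 0, 0, 0, 0, 0, 0, -40, 0, 0, 0, 0, 0, -40, 0, 0, 0, -20, 0, -20, 0, 0, 0, 0, 0, 0, 0, 0, 0, 0, 0, 0, 0, 0, 0, 0, 0, 0, 0, 0, 0]}}

```text
t: 9.25
position: [0.53, -0.0939, 0.1832]
tcp_rot: [0.999, -0.046, -0.001, 0.0]
contact_force: [-0.4, 0.8, -0.4]
opening: -0.0002
grip_force: 0.0
```

```bash
python3 -c "
from h import *
im=cover(); cv2.imwrite('pics/s3.png',im['color'][...,::-1])"
```

```text
55 57 x' [27.3 29.2 31.5] y' [ 31.1 116.5]
61 63 x' [28.  29.6 31.5] y' [ 27.8 114.1]
67 60 x' [28.8 30.1 32.3] y' [ 27.9 117.8]
73 58 x' [29.2 30.5 32.6] y' [ 29.1 117.7]
79 67 x' [29.7 31.3 33. ] y' [ 27.8 116.9]
85 57 x' [29.9 31.7 33.9] y' [ 29.2 117.6]
91 56 x' [30.3 32.1 34.2] y' [ 25.8 117.5]
97 57 x' [27.5 32.5 34.6] y' [ 29.5 117.3]
103 71 x' [25.9 33.  35.6] y' [ 31.2 116.2]
109 107 x' [28.1 34.6 38.3] y' [ 26.7 116.2]
115 7 x' [32.  33.8 34.9] y' [ 45.  114.8]
angle 1.6543443919394785
tcp' [-49.5  42.4] 0.18291537686925047 [-0.6 -0.4 -0.9] 9.3
```

View pics/s3.png

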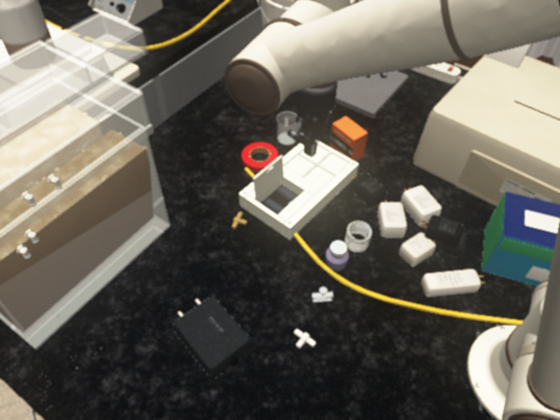

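The cover stands open at about 1.65 rad near (268,178). The gripper is clear of it, and the bystanders are where they were.

```bash
python3 -c "
from station import robot
print(robot.job_done())"
```

```text
the job is handed in; nothing more can be done
None
```

Job handed in: the far left pad (pad 4) was the catch; I pressed it fully in, pushed the cover back and left it open at about 1.65 rad, with the loose things not moved as far as the camera shows (pads 1 and 3 were not probed).

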